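Close the glaze tub and hold its sprung clamp open

TASK

The glaze tub standing in the clamp fixture is ready to be taken away: first press its loose lid down until it is fully home, then push the sprung clamp arm back by its upright handle, away from the tub and past the click of its pawl, and hold it there with the gripper, without touching the tub, so that a colleague can lift the tub out. The arm springs shut if it is let go, so finish while still holding it back. Leave the tub standing in its place and do not disturb the other things on the table.

Things in the scene. Friction and masses are not known exactly. Their poses are not given: they have to be found in the camera images.
- fixture: Tub clamp: steel plate 10 mm thick, fixed. Origin: on the table at the centre of the tub's seat; z up; the plate spans x -175..115, y -70..140 mm. In mm in this frame: stop posts (14 dia, 75 high) at x +-33, y -40; arm pivot x 85, y 64; handle x -100, y 64 when shut, it opens to +y; pawl housing 40 x 30, 72 high, at x -155, y 105; bracket 62 high at x -45, y 128.
- tub: The task's tub, in the clamp: grey plastic, loose, 0.65 kg, 90 mm dia, 97 mm high, standing on the plate (10 mm above the table) between the stop posts and the arm's rubber pad. Origin: centre of its underside, z up.
- lid (a joint): How far the tub's lid stands proud, m: 0 = fully home, starts at 0.005 to 0.009. Stiff push fit: it slides straight down under about 7 N plus a little and stays where it is left; a firm stop at 0. Pushing down with 10 to 25 N at its middle is right.
- lid_top (a point): Centre of the flat top of the tub's lid, a white plastic disc 96 mm dia, 14 mm thick. Fully home, this point is 110 mm above the table.
- clamp_arm (a joint): Swing of the clamp arm, rad: 0 = shut on the tub, grows as it is pushed back from the tub; hard stop at 0.36. The spring needs about 4.5 N at the handle when shut, 9 N at 0.28; the pawl's click lies from 0.12 to 0.22 (some 5 N more); past 0.225 it has clicked. The click does not catch: the arm springs back when let go. 0.29 is a good place to hold it.
- handle_top (a point): Centre of the top of the arm's upright handle, a pale wooden rod 18 mm dia, from 62 to 145 mm above the table, 185 mm from the pivot. On its side towards the tub there is 45 mm and more of room for fingers. The arm is an aluminium bar 14 mm wide, 48 to 62 mm above the table, lying along the fixture's -x from the pivot when shut.
- pivot_axis (a point): The arm's pivot axis (upright), at the middle of the bar, 55 mm above the table. The handle moves on an arc of 185 mm radius about it, clockwise from above as the arm opens.
- pawl (a joint): Travel of the steel spring plunger (click pawl) into its housing, m: 0 = fully out, pressed in about 0.004 as the arm's rounded nose passes, back to 0 after the click.
- spare_tub: Bystander: another, closed tub of the same look, standing on the table outside the clamp, 96 mm dia, 100 mm high. Origin: centre of its underside.
- squeeze_bottle: Bystander: yellow bottle 60 mm dia, 155 mm high. Origin: centre of its underside.
- small_jar: Bystander: grey jar with lid 60 mm dia, 70 mm high. Origin: centre of its underside.
- cutter_set: Bystander: set of round steel cutters 92 mm dia, 28 mm high. Origin: centre of its underside.
- wood_rib: Bystander: small wooden shaping rib 60 x 28 x 6 mm, lying on the fixture's plate beside the arm. Origin: centre of its underside.
- brush: Bystander: brush lying on the table, about 200 mm long, along its x. Origin: on its underside.
- clay_bowl: Bystander: clay bowl 90 mm dia, 45 mm high. Origin: centre of its underside.

How it is judged:
By the outcome, as a careful person would: the job done as asked, in the order asked, and still so for the second after the job is handed in, while the arm keeps its last pose, push and grip.
It also fails if it takes over 40 s, if anything falls off the work surface, if the arm or the gripper's body presses on something with over 40 N, if the wrist force passes 120 N, or if a joint passes its speed limit or range.

ROBOT

A 6-joint arm with a two-finger parallel gripper is mounted at the origin on the work surface. World frame = base frame: x ahead of the robot, y to its left, z up, the work surface at z = 0. Lengths are in m, angles in degrees, forces in N, time in s.
With the tool pointing down it reaches from about 0.4 to 0.825 m from the base axis. Payload 7 kg.
Tool frame: the origin (TCP) lies between the finger pads; the fingertips stand 22 mm ahead of it and the grasp point (between the pads) lies 3 mm ahead of it; z points along the fingers, y is the line along which they close (so a half turn about z gives the same grasp; the last joint's range is limited). The gripper opens to 88 mm and grips with 3 to 60 N. Pads are 19 mm wide; open, the fingers measure 130 mm over their backs; the gripper's body (78 mm by 193 mm) begins 47 mm behind the grasp point.
Start: joints at [81.48, 20.546, 0.682, 0, -70.136, -16.507], TCP at [0.286, 0.612, 0.249] pointing down, gripper open.
Joint ranges: [-176.03, 176.03], [-82.01, 121.73], [-58.28, 71.71], [-173.87, 95.51], [-174.79, -0.11], [-173.66, 173.66]. Speed limits (degrees/s): [136.94, 136.94, 172.46, 180, 180, 180].

INTERFACE

Orientations are given as [roll, pitch, yaw] about the fixed x, y, z axes, in that order (R = Rz(yaw) Ry(pitch) Rx(roll)).
In Python, from plant import ctrl gives the robot as it stands.
- The arm moves only by the tool apply_moves, never from a script. Its argument "targets" is a list of rows, each an object with "travel": the shift along the tool's x, y, z in mm, a list of three; "roll": the turn about the tool's z in degrees; "jaw": the finger opening in mm, from 0 to 87.6. In form: [{"travel": [tx, ty, tz], "roll": roll, "jaw": jaw}, ...]. A call has 1 to 10 rows; each row shifts and turns the commanded pose from where the row before left it, along the tool's axes as they then stand; what a row does not reach is not made up. A row lasts 1/10 s, in which the tool goes at most 50 mm and 8.59 degrees, less where a joint would pass 70% of its speed; a pose out of reach is approached as far as the arm can. A call with a gripper value outside its range is refused whole. The fingers move at their own pace and stop on an object; the grip force is fixed at half the most. Time passes only in rows, so rows that do not move let the fingers close. It gives the time, the measured TCP pose, the force, the opening and the grip force at its end, in the units of the state.
- ctrl.get_obs(): the state, without advancing time (a new reading comes with each control period).
- ctrl.snapshot(name): name is "scene" or "side" or "wrist"; returns the picture (480x640x3 uint8, red, green, blue); there is no depth.
- ctrl.calibration(name): a dict with "K" (3x3 intrinsics, pixels), "extrinsics" (4x4, takes a point from camera to world coordinates); the wrist camera has in their place "hand_eye" (4x4, takes a point from camera to tool coordinates, whose origin is the TCP and whose axes are the flange's). Camera axes: x right, y down, z forward; pixel columns grow to the right and rows downward; lengths in m; the calibration is good to about 2 mm. A picture is of the moment at which its call begins: read the wrist's pose just before it. calibration takes no time and is no camera call.
- ctrl.close_job(): hands the job in; it is judged then, once.
The state is a dict: "clock": time; "joint_pos": joint angles; "qvel": joint speeds; "tau": joint torques, N m; "tool_pos": TCP position; "orientation": TCP orientation; "force": force on the tool from outside, world axes, zero at the start; "moment": the same for the moment, N m; "opening": finger opening in m; "gripper_force": force on a finger pad.
Only numpy, scipy, OpenCV 4.12 (cv2) and the standard library are available. Lean on these libraries where they do the work, as an engineer would, in place of code of your own. Each camera call takes 0.05 s, during which the arm holds its last target. There are 200 camera calls.

## Working session

There is one attempt and no reset: what is moved stays moved. The work goes in short steps, Python scripts to look and compute and a tool call to move; the robot and the scene stay as the last step left them, time stands still between calls to the robot, and variables do not carry over. Pictures are saved under pics/ and viewed, at most 10 in all, crops included, and the job is handed in when it is done.

Besides the shell and the picture viewer there is one more tool, called after "Request:" by a JSON object that holds its "op" and its "data", one argument or row to a line. apply_moves: Moves the arm, as the interface text tells. Its arguments: {"type":"object","properties":{"targets":{"type":"array","items":{"type":"object","properties":{"travel":{"type":"array","items":{"type":"number"}},"roll":{"type":"number"},"jaw":{"type":"number"}}}}},"required":["targets"]}

```bash
mkdir -p pics
python3 - <<'E'
from plant import ctrl
import cv2,numpy as np
np.set_printoptions(precision=4,suppress=True)
for n in("scene","side"):
    cv2.imwrite(f"pics/{n}0.png",ctrl.snapshot(n)[...,::-1]);c=ctrl.calibration(n);print(n,c["K"],c["extrinsics"])
print(ctrl.calibration("wrist"))
print(ctrl.get_obs())
E
```

```text
scene [[551.2699   0.     314.847 ]
 [  0.     551.2699 241.8016]
 [  0.       0.       1.    ]] [[ 0.7108  0.5292 -0.4633  1.0647]
 [ 0.7033 -0.5412  0.4609 -0.332 ]
 [-0.0069 -0.6535 -0.7569  0.8723]
 [ 0.      0.      0.      1.    ]]
side [[488.6612   0.     322.2703]
 [  0.     488.6612 236.4911]
 [  0.       0.       1.    ]] [[-0.8994 -0.337   0.2785  0.3912]
 [-0.4368  0.7196 -0.5398  0.5729]
 [-0.0184 -0.6072 -0.7944  0.7885]
 [ 0.      0.      0.      1.    ]]
{'K': array([[402.3587,   0.    , 320.301 ],
       [  0.    , 402.3587, 243.2811],
       [  0.    ,   0.    ,   1.    ]]), 'hand_eye': array([[-0.0002, -0.9666, -0.2562,  0.0683],
       [ 1.    , -0.0002, -0.0001,  0.0008],
       [ 0.0001, -0.2562,  0.9666, -0.1349],
       [ 0.    ,  0.    ,  0.    ,  1.    ]])}
{'clock': 0.1, 'joint_pos': array([ 81.4825,  20.5888,   0.6378,  -0.0181, -70.1375, -16.5084]), 'qvel': array([-0.0138, -0.1272,  0.1109,  0.0207,  0.015 , -0.1665]), 'tau': array([ -0.0012, -58.4162,  29.3751,   7.0155,   0.0102,  -0.    ]), 'tool_pos': array([0.2854, 0.6112, 0.2477]), 'orientation': array([179.9103,  -0.0088, -25.0321]), 'force': array([-0.5319, -0.4304, -0.6941]), 'moment': array([ 0.0211, -0.005 , -0.038 ]), 'gripper_force': 0.0, 'opening': 0.08772284105221921}
```

View pics/scene0.png

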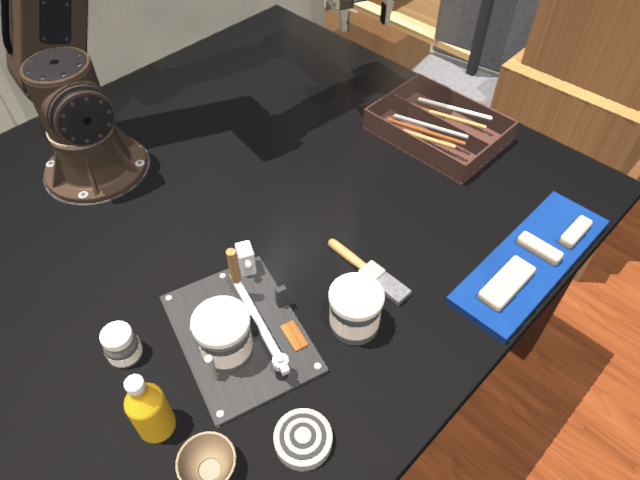

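View pics/side0.png

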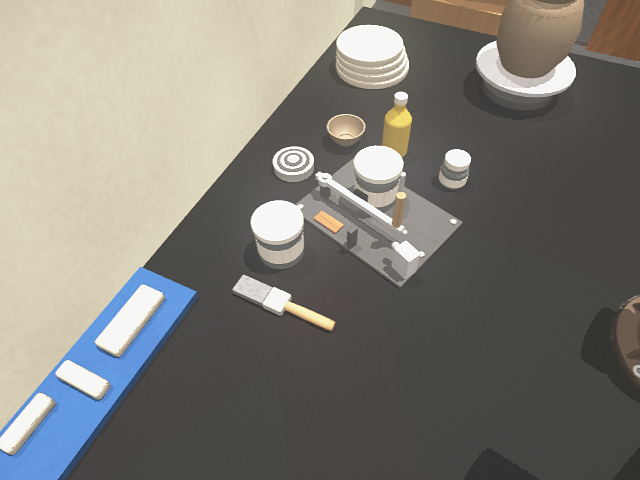

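The scene view shows the clamp fixture with the tub lid at about (222,322), handle top (231,251) and pivot (281,362). The side view shows the lid at about (378,165), handle top (400,195) and pivot (322,178). I'll enlarge both.

Run:
```python
import cv2
a=cv2.imread("pics/scene0.png")[230:420,155:335];b=cv2.imread("pics/side0.png")[130:290,290:470]
cv2.imwrite("pics/a.png",cv2.resize(a,None,fx=3,fy=3,interpolation=2));cv2.imwrite("pics/b.png",cv2.resize(b,None,fx=3.5,fy=3.5,interpolation=2))
```

```text
(no output)
```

View pics/a.png

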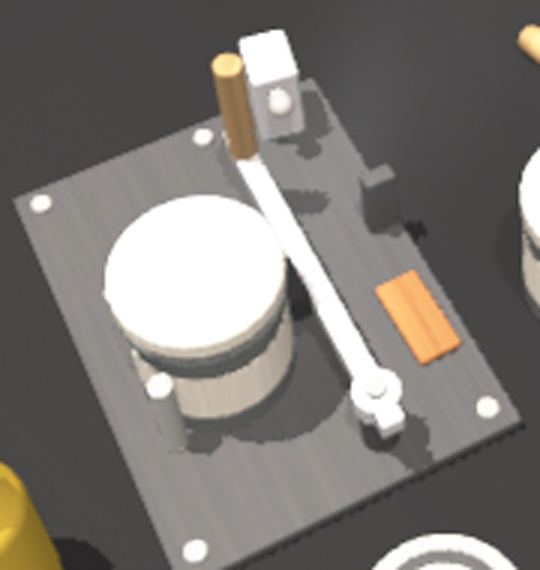

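View pics/b.png

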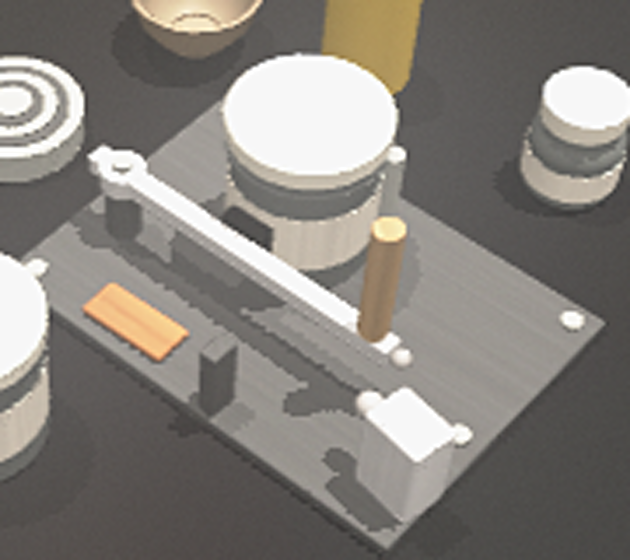

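Crop readings in full-image pixels:

| Point | Scene | Side |
|---|---|---|
| Handle top | (231,251.3) | (400.9,195.7) |
| Lid top | (220.3,320) | (378.6,162.9) |
| Plate corner by the pawl housing | (259.3,256.7) | (400.5,285) |
| Plate corner, −x −y | (160,296.7) | (462.3,222) |
| Plate corner, +x +y | (328.3,370) | – |

```bash
cat > h.py <<'E'
from plant import ctrl
import numpy as np
from scipy.optimize import least_squares
np.set_printoptions(precision=4,suppress=True)
cal={n:ctrl.calibration(n) for n in("scene","side")}
def proj(n,P):
    E=cal[n]["extrinsics"];q=cal[n]["K"]@(E[:3,:3].T@(np.asarray(P)-E[:3,3]));return q[:2]/q[2]
def ray(n,uv,z):
    E=cal[n]["extrinsics"];d=E[:3,:3]@np.linalg.solve(cal[n]["K"],[*uv,1]);return E[:3,3]+d*(z-E[2,3])/d[2]
def tri(a,b):
    return least_squares(lambda P:np.r_[proj("scene",P)-a,proj("side",P)-b],[.5,.3,.1])
E
python3 - <<'E'
from h import *
H=((231,251.3),(400.9,195.7));L=((220.3,320),(378.6,162.9))
for nm,p in(("handle",H),("lid",L)):
    r=tri(*p);print(nm,r.x,"res",r.fun)
obs=[("scene",H[0],(-100,64,145)),("side",H[1],(-100,64,145)),("scene",L[0],(0,0,117)),("side",L[1],(0,0,117)),
("scene",(259.3,256.7),(-175,140,10)),("scene",(160,296.7),(-175,-70,10)),("scene",(328.3,370),(115,140,10)),
("side",(462.3,222),(-175,-70,10)),("side",(400.5,285),(-175,140,10))]
def W(p,f):
    c,s=np.cos(p[2]),np.sin(p[2]);x,y,z=np.array(f)/1e3
    return [p[0]+c*x-s*y,p[1]+s*x+c*y,z]
r=min((least_squares(lambda p:np.concatenate([proj(n,W(p,f))-uv for n,uv,f in obs]),[.5,.3,y],loss="soft_l1") for y in(0,1.57,3.1,-1.57)),key=lambda r:r.cost)
p=r.x;print("fixture",p[:2],np.degrees(p[2]));print(np.concatenate([proj(n,W(p,f))-uv for n,uv,f in obs]).reshape(-1,2))
for nm,f in(("handle",(-100,64,145)),("pivot",(85,64,55)),("lid",(0,0,117)),("bracket",(-45,128,62)),("housing",(-155,105,72))):print(nm,W(p,f))
for z in(.145,):print("h rays",ray("scene",H[0],z),ray("side",H[1],z))
for z in(.115,.119):print("lid rays",ray("scene",L[0],z),ray("side",L[1],z))
o=ctrl.get_obs();print(o["tool_pos"],o["orientation"])
E
```

```text
handle [ 0.531  -0.0051  0.1444] res [-0.0896 -0.0311 -0.0912  0.0322]
lid [ 0.6077 -0.0963  0.1128] res [-0.1803 -0.0588 -0.2159  0.0727]
fixture [ 0.6088 -0.0969] -17.065646712079957
[[-0.3079  0.4428]
 [-0.3422 -0.8292]
 [-0.3988 -0.8642]
 [-0.4651 -1.8574]
 [ 0.1145 -1.1046]
 [-0.8921 -0.4255]
 [ 1.0643  0.088 ]
 [ 0.6623 -0.4456]
 [-0.6026  1.8031]]
handle [np.float64(0.5319636148722258), np.float64(-0.00632956618010648), np.float64(0.145)]
pivot [np.float64(0.7088179063442663), np.float64(-0.060620998173769536), np.float64(0.055)]
lid [np.float64(0.6087786283836292), np.float64(-0.0968583113345762), np.float64(0.117)]
bracket [np.float64(0.6033238185400998), np.float64(0.038711762979672576), np.float64(0.062)]
housing [np.float64(0.49141746720075535), np.float64(0.0490058646847861), np.float64(0.072)]
h rays [ 0.5316 -0.0053  0.145 ] [ 0.5307 -0.0047  0.145 ]
lid rays [ 0.6093 -0.0968  0.115 ] [ 0.6067 -0.0944  0.115 ]
lid rays [ 0.6117 -0.0981  0.119 ] [ 0.6054 -0.0905  0.119 ]
[0.2854 0.6112 0.2477] [179.9103  -0.0088 -25.0321]
```

The fixture fit is consistent: handle to lid is 119 mm (118.7 nominal), handle top height 144 mm, yaw −17°. Next I move above the lid with closed fingers.

Request:
{"op": "apply_moves", "data": {
  "targets": [
    {"travel": [15,13,0],"roll": 0,"jaw": 0},
    {"travel": [30,25,0],"roll": 0,"jaw": 0},
    {"travel": [30,25,0],"roll": 0,"jaw": 0},
    {"travel": [30,25,0],"roll": 0,"jaw": 0},
    {"travel": [30,25,0],"roll": 0,"jaw": 0},
    {"travel": [30,25,0],"roll": 0,"jaw": 0},
    {"travel": [30,26,0],"roll": 0,"jaw": 0},
    {"travel": [30,26,0],"roll": 0,"jaw": 0},
    {"travel": [30,26,0],"roll": 0,"jaw": 0},
    {"travel": [30,26,0],"roll": 0,"jaw": 0}
  ]
}}

```text
clock: 1.1
tool_pos: [0.4416, 0.2701, 0.2484]
orientation: [180.0, 0.0, -25.0]
force: [0.8, -0.0, -0.1]
opening: 0.0135
gripper_force: 0.0
```

Request:
{"op": "apply_moves", "data": {
  "targets": [
    {"travel": [30,25,0],"roll": 0,"jaw": 0},
    {"travel": [30,25,0],"roll": 0,"jaw": 0},
    {"travel": [30,25,0],"roll": 0,"jaw": 0},
    {"travel": [30,25,0],"roll": 0,"jaw": 0},
    {"travel": [30,26,0],"roll": 0,"jaw": 0},
    {"travel": [30,26,0],"roll": 0,"jaw": 0},
    {"travel": [30,26,0],"roll": 0,"jaw": 0},
    {"travel": [30,26,0],"roll": 0,"jaw": 0},
    {"travel": [15,13,0],"roll": 0,"jaw": 0},
    {"travel": [12,10,0],"roll": 0,"jaw": 0}
  ]
}}

```text
clock: 2.1
tool_pos: [0.5874, -0.0485, 0.248]
orientation: [180.0, 0.1, -25.1]
force: [-0.4, 0.7, -0.3]
opening: 0.0002
gripper_force: 0.0
```

Request:
{"op": "apply_moves", "data": {
  "targets": [
    {"travel": [0,0,0],"roll": -4,"jaw": 0},
    {"travel": [0,0,0],"roll": -4,"jaw": 0},
    {"travel": [0,0,0],"roll": 0,"jaw": 0},
    {"travel": [0,0,0],"roll": 0,"jaw": 0}
  ]
}}

```text
clock: 2.5
tool_pos: [0.5872, -0.0466, 0.2485]
orientation: [-180.0, 0.0, -17.1]
force: [0.4, 0.4, -0.3]
opening: 0.0008
gripper_force: 0.0
```

Request:
{"op": "apply_moves", "data": {
  "targets": [
    {"travel": [18,21,0],"roll": 0,"jaw": 0},
    {"travel": [17,20,0],"roll": 0,"jaw": 0},
    {"travel": [0,0,30],"roll": 0,"jaw": 0},
    {"travel": [0,0,30],"roll": 0,"jaw": 0},
    {"travel": [0,0,25],"roll": 0,"jaw": 0},
    {"travel": [0,0,10],"roll": 0,"jaw": 0},
    {"travel": [0,0,5],"roll": 0,"jaw": 0},
    {"travel": [0,0,0],"roll": 0,"jaw": 0}
  ]
}}

```text
clock: 3.3
tool_pos: [0.6091, -0.0961, 0.1489]
orientation: [180.0, -0.0, -17.0]
force: [0.9, 0.3, 0.0]
opening: 0.0004
gripper_force: 0.0
```

Request:
{"op": "apply_moves", "data": {
  "targets": [
    {"travel": [0,0,2],"roll": 0,"jaw": 0},
    {"travel": [0,0,2],"roll": 0,"jaw": 0},
    {"travel": [0,0,2],"roll": 0,"jaw": 0},
    {"travel": [0,0,0],"roll": 0,"jaw": 0}
  ]
}}

```text
clock: 3.7
tool_pos: [0.6087, -0.0963, 0.1427]
orientation: [-180.0, -0.0, -17.0]
force: [0.1, 0.3, -0.4]
opening: 0.0001
gripper_force: 0.0
```

Fingertips are at 0.121 m with no contact yet, so I keep going down gently.

Request:
{"op": "apply_moves", "data": {
  "targets": [
    {"travel": [0,0,1.5],"roll": 0,"jaw": 0},
    {"travel": [0,0,1.5],"roll": 0,"jaw": 0},
    {"travel": [0,0,1.5],"roll": 0,"jaw": 0},
    {"travel": [0,0,1.5],"roll": 0,"jaw": 0},
    {"travel": [0,0,0],"roll": 0,"jaw": 0}
  ]
}}

```text
clock: 4.2
tool_pos: [0.6089, -0.0964, 0.137]
orientation: [180.0, -0.0, -17.0]
force: [-2.3, -0.1, 3.9]
opening: 0.0008
gripper_force: 2.0
```

Request:
{"op": "apply_moves", "data": {
  "targets": [
    {"travel": [0,0,1],"roll": 0,"jaw": 0},
    {"travel": [0,0,1],"roll": 0,"jaw": 0},
    {"travel": [0,0,0],"roll": 0,"jaw": 0}
  ]
}}

```text
clock: 4.5
tool_pos: [0.6088, -0.0963, 0.1351]
orientation: [180.0, -0.0, -17.0]
force: [-1.0, 0.5, 6.2]
opening: 0.0006
gripper_force: 2.7
```

Request:
{"op": "apply_moves", "data": {
  "targets": [
    {"travel": [0,0,1],"roll": 0,"jaw": 0},
    {"travel": [0,0,1],"roll": 0,"jaw": 0},
    {"travel": [0,0,0],"roll": 0,"jaw": 0}
  ]
}}

```text
clock: 4.8
tool_pos: [0.6088, -0.0964, 0.1331]
orientation: [180.0, -0.0, -17.0]
force: [-2.7, 1.3, 5.5]
opening: 0.0005
gripper_force: 2.7
```

Request:
{"op": "apply_moves", "data": {
  "targets": [
    {"travel": [0,0,0.7],"roll": 0,"jaw": 0},
    {"travel": [0,0,0],"roll": 0,"jaw": 0}
  ]
}}

```text
clock: 5.0
tool_pos: [0.6089, -0.0964, 0.1325]
orientation: [180.0, -0.0, -17.0]
force: [-2.4, 0.8, 4.9]
opening: 0.0006
gripper_force: 2.9
```

Request:
{"op": "apply_moves", "data": {
  "targets": [
    {"travel": [0,0,0.7],"roll": 0,"jaw": 0},
    {"travel": [0,0,0],"roll": 0,"jaw": 0}
  ]
}}

```text
clock: 5.2
tool_pos: [0.6089, -0.0964, 0.1323]
orientation: [180.0, -0.0, -17.0]
force: [-3.5, 1.1, 9.2]
opening: 0.0003
gripper_force: 4.7
```

Request:
{"op": "apply_moves", "data": {
  "targets": [
    {"travel": [0,0,0.7],"roll": 0,"jaw": 0},
    {"travel": [0,0,0],"roll": 0,"jaw": 0}
  ]
}}

```text
clock: 5.4
tool_pos: [0.6089, -0.0964, 0.1322]
orientation: [180.0, -0.1, -17.0]
force: [-5.3, 2.1, 14.8]
opening: 0.0006
gripper_force: 7.0
```

Request:
{"op": "apply_moves", "data": {
  "targets": [
    {"travel": [0,0,0.7],"roll": 0,"jaw": 0},
    {"travel": [0,0,0],"roll": 0,"jaw": 0},
    {"travel": [0,0,0],"roll": 0,"jaw": 0}
  ]
}}

```text
clock: 5.7
tool_pos: [0.6089, -0.0964, 0.1322]
orientation: [180.0, -0.1, -17.0]
force: [-7.2, 3.4, 18.7]
opening: 0.0003
gripper_force: 9.1
```

Force rises to 19 N while z holds at 132.2 mm (tip 110 mm), so the lid is fully home. Now up and over the handle.

Request:
{"op": "apply_moves", "data": {
  "targets": [
    {"travel": [0,0,-5],"roll": 0,"jaw": 0},
    {"travel": [0,0,-15],"roll": 0,"jaw": 0},
    {"travel": [0,0,-30],"roll": 0,"jaw": 0},
    {"travel": [0,0,-30],"roll": 0,"jaw": 20},
    {"travel": [-25,-16,0],"roll": 0,"jaw": 60},
    {"travel": [-25,-16,0],"roll": 0,"jaw": 60},
    {"travel": [-25,-16,0],"roll": 0,"jaw": 60},
    {"travel": [-25,-16,0],"roll": 0,"jaw": 60},
    {"travel": [0,0,0],"roll": 0,"jaw": 60},
    {"travel": [0,0,0],"roll": 0,"jaw": 60}
  ]
}}

```text
clock: 6.7
tool_pos: [0.5319, -0.0054, 0.2101]
orientation: [-180.0, -0.0, -16.9]
force: [-0.5, -1.1, -0.3]
opening: 0.0507
gripper_force: 0.0
```

Run:
```python
from h import *
import cv2
o=ctrl.get_obs();print(o["tool_pos"],o["orientation"],o["opening"],o["force"])
cv2.imwrite("pics/w1.png",ctrl.snapshot("wrist")[...,::-1])
c=ctrl.calibration("wrist");Hh=c["hand_eye"]
from scipy.spatial.transform import Rotation as R
Rt=R.from_euler("xyz",o["orientation"],degrees=True).as_matrix()
for P in([.5315,-.0055,.145],[.6088,-.0966,.110]):
    t=Rt.T@(np.array(P)-o["tool_pos"]);q=c["K"]@(Hh[:3,:3].T@(t-Hh[:3,3]));print(t,q[:2]/q[2])
```

```text
[ 0.5319 -0.0054  0.2101] [-179.9756   -0.0414  -16.9385] 0.0507075324231178 [-0.5229 -1.1352 -0.3446]
[-0.0004  0.0003  0.0651] [319.5781 272.1402]
[0.1    0.0649 0.1001] [438.3066  76.1582]
```

View pics/w1.png

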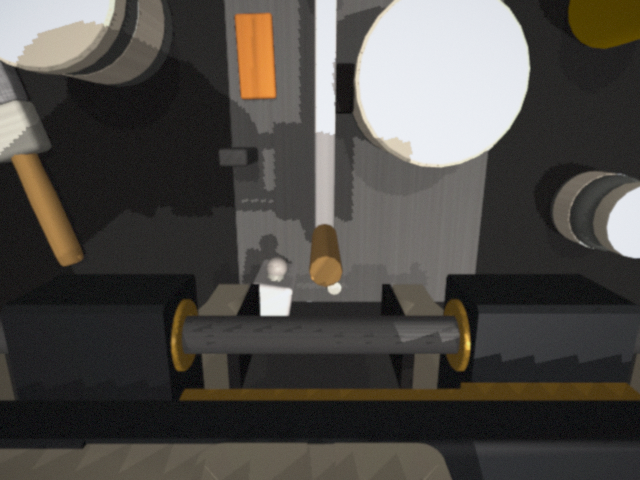

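The wrist view shows the handle top at (326,271), 6 px (about 3 mm) from the predicted position. It lies between the open fingers, and nothing is below them. Any offset favours opening the arm, so I descend and grip.

Request:
{"op": "apply_moves", "data": {
  "targets": [
    {"travel": [0,0,15],"roll": 0,"jaw": 60},
    {"travel": [0,0,20],"roll": 0,"jaw": 60},
    {"travel": [0,0,20],"roll": 0,"jaw": 60},
    {"travel": [0,0,20],"roll": 0,"jaw": 60},
    {"travel": [0,0,15],"roll": 0,"jaw": 60},
    {"travel": [0,0,3],"roll": 0,"jaw": 60},
    {"travel": [0,0,0],"roll": 0,"jaw": 60}
  ]
}}

```text
clock: 7.45
tool_pos: [0.5321, -0.0065, 0.1162]
orientation: [179.9, 0.1, -17.1]
force: [0.3, -0.4, 0.5]
opening: 0.06
gripper_force: 0.0
```

Request:
{"op": "apply_moves", "data": {
  "targets": [
    {"travel": [0,0,0],"roll": 0,"jaw": 30},
    {"travel": [0,0,0],"roll": 0,"jaw": 30},
    {"travel": [0,0,0],"roll": 0,"jaw": 30},
    {"travel": [0,0,0],"roll": 0,"jaw": 30},
    {"travel": [0,0,0],"roll": 0,"jaw": 22},
    {"travel": [0,0,0],"roll": 0,"jaw": 22}
  ]
}}

```text
clock: 8.05
tool_pos: [0.5319, -0.0058, 0.1169]
orientation: [-180.0, -0.0, -17.0]
force: [-0.3, -0.1, 0.7]
opening: 0.0231
gripper_force: 0.0
```

Request:
{"op": "apply_moves", "data": {
  "targets": [
    {"travel": [0,0,0],"roll": 0,"jaw": 12},
    {"travel": [0,0,0],"roll": 0,"jaw": 12},
    {"travel": [0,0,0],"roll": 0,"jaw": 12},
    {"travel": [0,0,0],"roll": 0,"jaw": 12}
  ]
}}

```text
clock: 8.45
tool_pos: [0.5317, -0.0062, 0.1168]
orientation: [180.0, 0.0, -17.0]
force: [-1.4, -4.3, 2.2]
opening: 0.0175
gripper_force: 30.0
```

The handle is gripped (30 N, 17.5 mm opening). Now I swing it along its arc about the pivot, 1° per row.

Request:
{"op": "apply_moves", "data": {
  "targets": [
    {"travel": [0.03,-3.2,0],"roll": 1,"jaw": 12},
    {"travel": [0.03,-3.2,0],"roll": 1,"jaw": 12},
    {"travel": [0.03,-3.2,0],"roll": 1,"jaw": 12},
    {"travel": [0.03,-3.2,0],"roll": 1,"jaw": 12},
    {"travel": [0.03,-3.2,0],"roll": 1,"jaw": 12},
    {"travel": [0.03,-3.2,0],"roll": 1,"jaw": 12}
  ]
}}

```text
clock: 9.05
tool_pos: [0.5385, 0.012, 0.1168]
orientation: [180.0, -0.0, -23.1]
force: [-0.9, -7.0, 1.8]
opening: 0.0171
gripper_force: 30.0
```

Request:
{"op": "apply_moves", "data": {
  "targets": [
    {"travel": [0.03,-3.2,0],"roll": 1,"jaw": 12},
    {"travel": [0.03,-3.2,0],"roll": 1,"jaw": 12},
    {"travel": [0.03,-3.2,0],"roll": 1,"jaw": 12},
    {"travel": [0.03,-3.2,0],"roll": 1,"jaw": 12},
    {"travel": [0.03,-3.2,0],"roll": 1,"jaw": 12},
    {"travel": [0.03,-3.2,0],"roll": 1,"jaw": 12}
  ]
}}

```text
clock: 9.65
tool_pos: [0.5469, 0.0287, 0.1168]
orientation: [179.9, -0.0, -29.1]
force: [0.9, -9.6, 2.8]
opening: 0.0175
gripper_force: 30.0
```

Request:
{"op": "apply_moves", "data": {
  "targets": [
    {"travel": [0.03,-3.2,0],"roll": 1,"jaw": 12},
    {"travel": [0.03,-3.2,0],"roll": 1,"jaw": 12},
    {"travel": [0.03,-3.2,0],"roll": 1,"jaw": 12},
    {"travel": [0.03,-3.2,0],"roll": 1,"jaw": 12},
    {"travel": [0.03,-3.2,0],"roll": 1,"jaw": 12},
    {"travel": [0,0,0],"roll": 0,"jaw": 12},
    {"travel": [0,0,0],"roll": 0,"jaw": 12},
    {"travel": [0,0,0],"roll": 0,"jaw": 12}
  ]
}}

```text
clock: 10.45
tool_pos: [0.5551, 0.0419, 0.1168]
orientation: [179.9, -0.0, -34.0]
force: [0.3, -9.6, 3.4]
opening: 0.0173
gripper_force: 30.0
```

Run:
```python
from h import *
import cv2
o=ctrl.get_obs();p=o["tool_pos"]
print(p,o["orientation"],o["opening"],o["gripper_force"],o["force"])
print("theta",2*np.arcsin(np.linalg.norm(p[:2]-[.5317,-.0062])/2/.185))
a=ctrl.snapshot("scene")[...,::-1][200:420,130:340];b=ctrl.snapshot("side")[...,::-1][100:320,260:450]
cv2.imwrite("pics/e.png",cv2.resize(np.hstack([a,b]),None,fx=2,fy=2,interpolation=2))
print(np.array(a).shape,b.shape)
```

```text
[0.5551 0.0419 0.1168] [179.8884  -0.0144 -34.0383] 0.01734580106399348 29.999969601631165 [ 0.2975 -9.6219  3.3759]
theta 0.2902660896668726
(220, 210, 3) (220, 190, 3)
```

View pics/e.png

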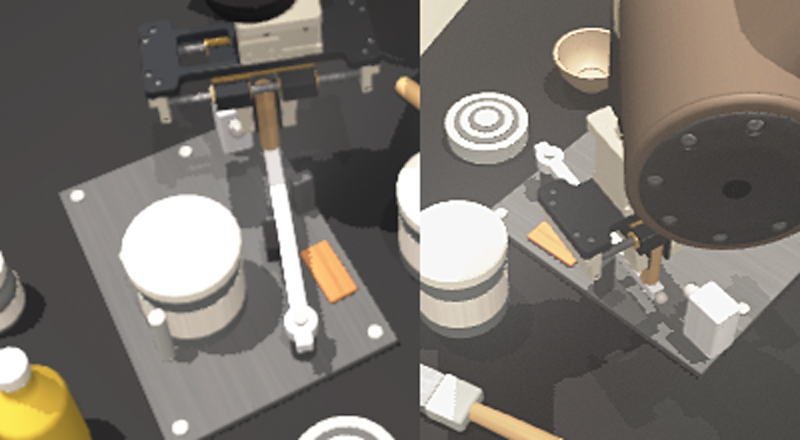

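The picture shows the arm swung back, with the handle at (265,110) in the crop held in the fingers. The tub is standing in its seat with the lid down, and the wood rib and the other items in view are undisturbed. The swing is about 0.29 rad and the holding force 9.6 N, as expected past the click, so I hand it in.

```bash
python3 -c "
from plant import ctrl
print(ctrl.close_job())"
```

```text
the job is handed in; nothing more can be done
None
```

The job is handed in: I pressed the lid fully home, and the gripper is holding the clamp arm back at about 0.29 rad, past the click, with the tub left standing in its place.

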